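# Set the fume-extraction damper to its third click

### The job

Before the next weld, set the damper on the grey fume-extraction box: with a fingertip or the outside of the fingers, push its yellow lever fully shut against the stop at the red mark, then push it back open and count the clicks, stopping at the third click without ever running past it, and take the hand away so the lever rests in that notch. Only push the lever, never pinch it, and leave the other things on the table and on the box where they are.

Things in the scene. Friction and masses are not known exactly. Their poses are not given: they have to be found in the camera images.
- extractor: Grey fume-extraction box fixed to the table, 150 mm along its own x, 300 mm along its y, flat top 60 mm above the table; low round spigot on its +x side (to x = 102 mm). Origin: centre of its underside; z up. The lever's slot runs along its y in the middle of the top. Tick marks beside the slot at y = -50 (red: shut), -30, -10, 10, 30, 50 mm (white: clicks 1 to 5).
- damper (a joint): Lever position along the slot, m: 0 = shut against a hard stop (red mark), growing along the box's +y to 0.100 (other stop); the lever's centre is at box y = -0.050 + this. Notches (clicks) every 0.020: first 0.020, second 0.040, third 0.060. It starts near the first or second. Past the third means beyond 0.071.
- lever_top (a point): Centre of the top of the yellow lever, 110 mm above the table: a block 40 mm across the slot (box x), 18 mm thick along it (box y), from 64 to 110 mm above the table, with a flat face on each side, 9 mm from its centre.
- lever_left_half: Half of the yellow lever on the open side (box +y); pushing its face towards box -y shuts the damper. Origin: lever centre, 60 mm above the table. The halves move as one; pressing on both at once is pinching.
- lever_right_half: Half of the yellow lever on the shut side (box -y); pushing its face towards box +y opens the damper. Origin as the other half. Leaving a notch takes about 6 N along the slot; the push falls to nothing half way (10 mm), then the lever snaps ahead by itself into the next notch. Let go, it settles in the nearest notch. At the stop the resistance is hard.
- gas_nozzle: Bystander: loose copper torch nozzle, 22 mm wide, 38 mm high, standing on the box's top near its +y end, beyond the lever's travel. Origin: centre of underside.
- flange_nut: Bystander: loose dark flange nut, 26 mm wide, 18 mm high, on the box's top near its -y end. Origin: centre of underside.
- coupon: Bystander: loose steel weld coupon, 50 x 140 x 8 mm with a bead on top, on the table in front of the box. Origin: centre of underside.
- strap_clamp: Bystander: loose black strap clamp with bolt head, 40 x 120 mm, 46 mm high, on the table beyond the box. Origin: centre of underside.
- step_block: Bystander: loose black step block, 30 x 60 mm, 48 mm high, on the table beyond the box. Origin: centre of underside.
- spray_can: Bystander: anti-spatter spray can, 60 mm wide, 170 mm high, standing on the left of the table. Origin: centre of underside.
- wire_brush: Bystander: hand brush lying on the right of the table. Origin: its underside.

How it is judged:
By the outcome, as a careful person would: the job done as asked, in the order asked, and still so for the second after the job is handed in, with the robot touching nothing.
It also fails if it takes over 58 s, if anything falls off the work surface, if the arm or the gripper's body presses on something with over 40 N, if the wrist force passes 120 N, or if a joint passes its speed limit or range.

### The arm

A 6-joint arm with a two-finger parallel gripper is mounted at the origin on the work surface. World frame = base frame: x ahead of the robot, y to its left, z up, the work surface at z = 0. Lengths are in m, angles in degrees, forces in N, time in s.
With the tool pointing down it reaches from about 0.4 to 0.825 m from the base axis. Payload 7 kg.
Tool frame: the origin (TCP) lies between the finger pads; the fingertips stand 19 mm ahead of it and the grasp point (between the pads) is the TCP; x points along the fingers, y is the direction in which the jaws open and shut, and the axes are right-handed (so a half turn about x gives the same grasp; the last joint's range is limited). The gripper opens to 88 mm and grips with 3 to 60 N. Pads are 19 mm wide; open, the fingers measure 130 mm over their backs; the gripper's body (78 mm by 193 mm) begins 47 mm behind the grasp point.
Start: joints at [-58.665, 20.546, 0.682, 0, -70.136, -16.507], TCP at [0.173, -0.653, 0.246] pointing down, gripper open.
Joint ranges: [-176.03, 176.03], [-82.01, 121.73], [-58.28, 71.71], [-173.87, 95.51], [-174.79, -0.11], [-173.66, 173.66]. Speed limits (degrees/s): [136.94, 136.94, 172.46, 180, 180, 180].

### API

Orientations are given as [roll, pitch, yaw] about the fixed x, y, z axes, in that order (R = Rz(yaw) Ry(pitch) Rx(roll)).
In Python, from plant import * gives the robot as it stands.
- The arm moves only by the tool step_arm, never from a script. Its argument "steps" is a list of rows, each a list of 2 entries, a list of its own where there are three numbers: the shift along the tool's x, y, z in units of 0.02 m (1.0 is 0.02 m), then the turn about the tool's x in units of 6 degrees (1.0 is 6 degrees). A call has 1 to 20 rows; each row shifts and turns the commanded pose from where the row before left it, along the tool's axes as they then stand; what a row does not reach is not made up. A row lasts 1/12 s, in which the tool goes at most 41.7 mm and 7.16 degrees, less where a joint would pass 70% of its speed; a pose out of reach is approached as far as the arm can. A call with a number of a shift or a turn outside -1 to 1 is refused whole. A call with a gripper value outside its range is refused whole. "fingers" is the closure, from 0 (fully open) to 1 (shut), set as the call begins (left out, the last holds). The fingers move at their own pace and stop on an object; "grip_force" is the grip in N (left out, the last holds). Time passes only in rows, so rows that do not move let the fingers close. It gives the time, the measured TCP pose, the force and the opening at its end, in the units of the state.
- get_state(): the state, without advancing time (a new reading comes with each control period).
- capture(name): name is "scene" or "top"; returns the picture (400x640x3 uint8, blue, green, red); there is no depth.
- camera_model(name): a dict with "intrinsics" (3x3 intrinsics, pixels), "dist_coeffs" ([k1, k2, p1, p2, k3] as OpenCV has them; the pictures are not rectified), "rvec" (rotation vector, rad) and "tvec" (3), from world to camera coordinates, as OpenCV has them. Camera axes: x right, y down, z forward; pixel columns grow to the right and rows downward; lengths in m; the calibration is good to about 2 mm. A picture is of the moment at which its call begins. camera_model takes no time and is no camera call.
- close_job(): hands the job in, once; it reports no verdict.
The state is a dict: "time_s": time; "joints": joint angles; "qd": joint speeds; "joint_torque": joint torques, N m; "tcp_pos": TCP position; "eef_rot": TCP orientation; "contact_force": force on the tool from outside, world axes, zero at the start; "moment": the same for the moment, N m; "gripper_width": finger opening in m.
Only numpy, scipy, OpenCV 4.12 (cv2) and the standard library are available. Lean on these libraries where they do the work, as an engineer would, in place of code of your own. Each camera call takes 0.05 s, during which the arm holds its last target.

## Working session

There is one attempt and no reset: what is moved stays moved. The work goes in short steps, Python scripts to look and compute and a tool call to move; the robot and the scene stay as the last step left them, time stands still between calls to the robot, and variables do not carry over. Pictures are saved under pics/ and viewed, and the job is handed in when it is done.

Besides the shell and the picture viewer there is one more tool, called after ">>>" as name(argument=value, ...) on one line, values as JSON. step_arm: Moves the arm, as the interface text tells. Its arguments: {"type":"object","properties":{"steps":{"type":"array","items":{"type":"array"}},"fingers":{"type":"number"},"grip_force":{"type":"number"}},"required":["steps"]}

```bash
mkdir -p pics
python3 - <<'E'
from plant import *
import cv2
s=get_state()
for k,v in s.items(): print(k,v)
for n in("scene","top"):
    cv2.imwrite(f"pics/{n}0.png",capture(n)); print(camera_model(n))
E
```

```text
time_s 0.0
joints [-5.86654767e+01  2.05905974e+01  6.33118241e-01 -2.24918646e-02
 -7.01357696e+01 -1.65072326e+01]
qd [-0.05893224  0.0884778  -0.01764149  0.07758244 -0.02731451 -0.02409173]
joint_torque [-6.95468661e-04 -5.82728970e+01  2.93055063e+01  6.99737549e+00
  6.85686129e-03 -1.92866296e-04]
tcp_pos [ 0.17260677 -0.6520705   0.24461968]
eef_rot [ 93.73339268  89.90438335 108.55302356]
contact_force [ 0.69775243 -0.18071913 -1.07182753]
moment [ 0.02281703 -0.02241928  0.01072577]
gripper_width 0.08742761647362784
{'intrinsics': array([[420.49102028,   0.        , 324.46993452],
       [  0.        , 420.49102028, 201.51776602],
       [  0.        ,   0.        ,   1.        ]]), 'dist_coeffs': array([-0.03094513,  0.        ,  0.        ,  0.        ,  0.        ]), 'rvec': array([ 2.25575157,  0.8002948 , -0.35305826]), 'tvec': array([-0.4385874 , -0.1808349 ,  1.31175248])}
{'intrinsics': array([[464.73132196,   0.        , 320.35941885],
       [  0.        , 464.73132196, 199.66698862],
       [  0.        ,   0.        ,   1.        ]]), 'dist_coeffs': array([0.02832367, 0.        , 0.        , 0.        , 0.        ]), 'rvec': array([ 2.13259968, -2.17937503,  0.16976545]), 'tvec': array([0.02001693, 0.59782955, 1.38719322])}
```

View pics/scene0.png

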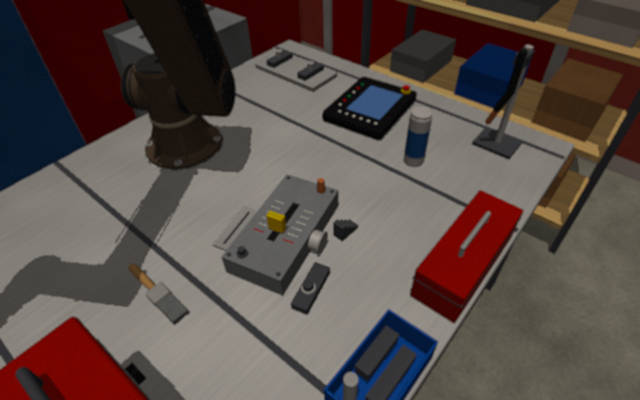

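View pics/top0.png

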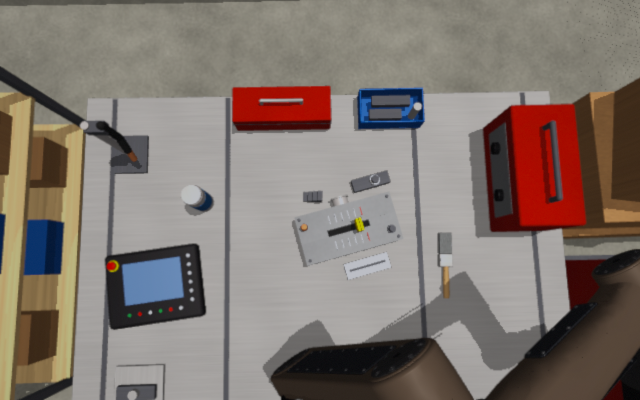

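The top view shows the box near (347,230), the yellow lever near (360,226) and the red ticks at about (368,238). The copper nozzle is at (304,227) and the nut at (391,228). I'll measure the lever and the box.

```bash
cat > h.py <<'E'
import cv2,numpy as np
from plant import *
def ray(n,uv):
    m=camera_model(n);R=cv2.Rodrigues(np.array(m['rvec']))[0];t=np.array(m['tvec'])
    p=cv2.undistortPoints(np.array(uv,float).reshape(-1,1,2),m['intrinsics'],m['dist_coeffs']).reshape(-1,2)
    d=np.c_[p,np.ones(len(p))]@R; return -R.T@t,d
def onz(n,uv,z):
    c,d=ray(n,uv); return c+d*((z-c[2])/d[:,2])[:,None]
def proj(n,P):
    m=camera_model(n);return cv2.projectPoints(np.array(P,float).reshape(-1,1,3),m['rvec'],m['tvec'],m['intrinsics'],m['dist_coeffs'])[0].reshape(-1,2)
E
python3 - <<'E'
from h import *
t=cv2.imread('pics/top0.png');s=cv2.imread('pics/scene0.png')
cv2.imwrite('pics/topz.png',cv2.resize(t[180:285,280:415],None,fx=5.5,fy=5.5,interpolation=cv2.INTER_CUBIC))
cv2.imwrite('pics/scz.png',cv2.resize(s[165:295,210:365],None,fx=4.5,fy=4.5,interpolation=cv2.INTER_CUBIC))
for n,im in(('top',t),('scene',s)):
    h=cv2.cvtColor(im,cv2.COLOR_BGR2HSV)
    for nm,lo,hi in(('yel',(20,150,60),(35,255,255)),('red',(0,120,80),(8,255,255)),('red2',(172,120,80),(180,255,255))):
        m=cv2.inRange(h,lo,hi)
        N,_,st,c=cv2.connectedComponentsWithStats(m)
        for i in range(1,N):
            x,y=c[i]
            if (280<x<415 and 180<y<285) if n=='top' else (210<x<365 and 165<y<295): print(n,nm,st[i],c[i])
E
```

```text
top yel [355 218   9  14  95] [358.90526316 224.32631579]
scene yel [267 211  19  22 316] [276.06012658 221.41139241]
scene red [255 229   8   3  10] [258.5 230. ]
scene red [285 240   7   3   9] [288.11111111 240.88888889]
```

View pics/topz.png

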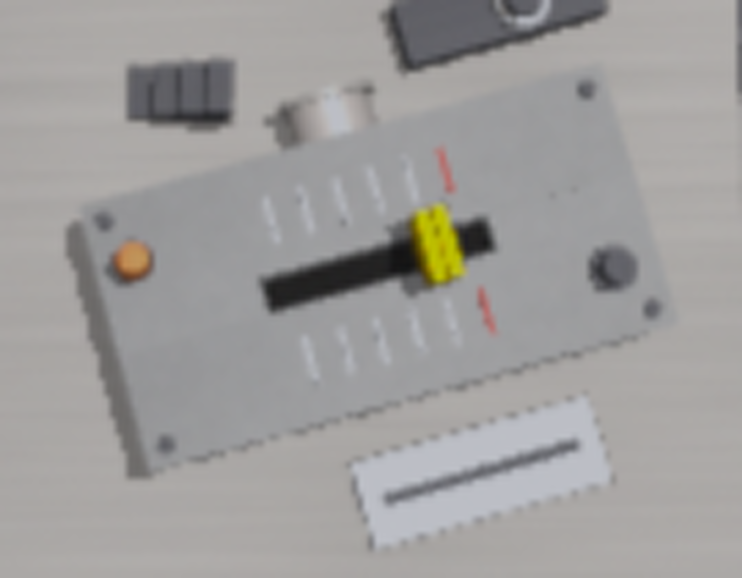

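View pics/scz.png

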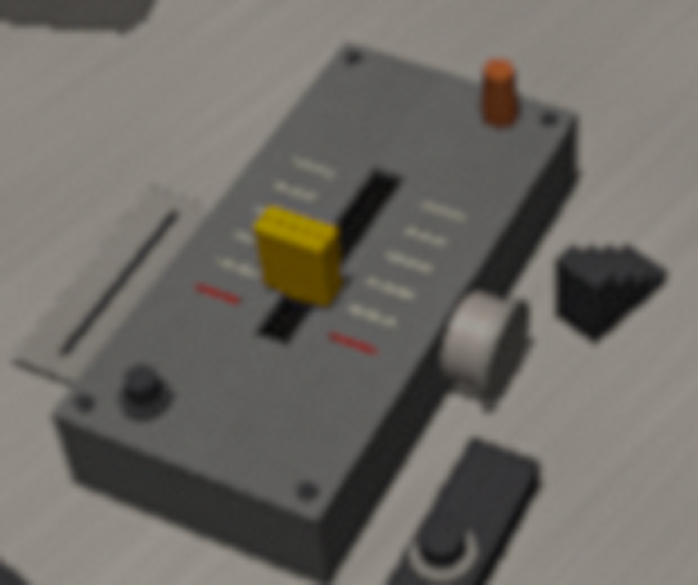

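In the top zoom, the red ticks are at (445,170) and (487,311), the fifth white ticks at (272,218) and (310,358), and the lever top at (438,244). I'll compute the box frame from these.

Run:
```python
from h import *
f=lambda L,k,o:(np.array(L)+.5)/k-.5+np.array(o)
# order: red +x, red -x, w5 +x, w5 -x
T=f([(445,170),(487,311),(272,218),(310,358)],5.5,(280,180))
S=f([(353,343),(218,294),(443,210),(314,167)],4.5,(210,165))
for n,U in(('top',T),('scene',S)):
    P=onz(n,U,.06)[:,:2]; r=(P[0]+P[1])/2;w=(P[2]+P[3])/2;d=w-r
    print(n,P.round(4).tolist(),'len',np.linalg.norm(d),'yaw',np.degrees(np.arctan2(d[1],d[0]))-90,'c',(r+w)/2, 'yaw2',np.degrees(np.arctan2(*(P[0]-P[1]+P[2]-P[3])[::-1])))
c=f([(85,208),(602,66),(670,322),(143,472)],5.5,(280,180))
P=onz('top',c,.06)[:,:2];print('corners',P.round(4).tolist(),P.mean(0),[np.linalg.norm(P[i]-P[i-1]).round(4) for i in range(4)])
print('lever top',onz('top',f([(436,243)],5.5,(280,180)),.11),onz('scene',f([(297,228)],4.5,(210,165)),.11))
print('nozzle',onz('top',f([(132,259)],5.5,(280,180)),.098),'nut',onz('top',f([(615,267)],5.5,(280,180)),.078))
```

```text
top [[0.5599, -0.1135], [0.4819, -0.1337], [0.5354, -0.0175], [0.4585, -0.0362]] len 0.09965553804755381 yaw 13.932437501316556 c [ 0.50892956 -0.07522923] yaw2 14.125336255543397
scene [[0.5583, -0.1153], [0.4814, -0.1352], [0.5335, -0.0178], [0.4565, -0.0376]] len 0.10070649063596344 yaw 14.315871429904306 c [ 0.50744435 -0.07646267] yaw2 14.445219205521765
corners [[0.5431, 0.085], [0.6161, -0.2026], [0.4738, -0.2336], [0.3991, 0.0558]] [ 0.50803267 -0.07384882] [np.float64(0.1469), np.float64(0.2967), np.float64(0.1457), np.float64(0.2988)]
lever top [[ 0.5153929  -0.10210387  0.11      ]] [[ 0.51733368 -0.10619837  0.11      ]]
nozzle [[0.51136305 0.05896677 0.098     ]] nut [[ 0.50312726 -0.20176687  0.078     ]]
```

```bash
cat >> h.py <<'E'
from scipy.spatial.transform import Rotation as Ro
C=np.array([.5083,-.0757]);yw=np.radians(14.15);U=np.array([np.cos(yw),np.sin(yw)]);V=np.array([-U[1],U[0]])
def st():
    s=get_state();R=Ro.from_euler('xyz',s['eef_rot'],degrees=True).as_matrix();p=np.array(s['tcp_pos']);d=p[:2]-C
    F=np.array(s['contact_force'])
    print('t',round(s['time_s'],2),'box xy z mm',(1000*np.array([d@U,d@V,p[2]])).round(1),'F box',np.round([F[:2]@U,F[:2]@V,F[2]],1),'w',round(s['gripper_width'],4),'j6',round(s['joints'][5],1))
    B=np.array([[*U,0],[*V,0],[0,0,1]])
    Rb=B@R
    print('tool y ang in box',np.degrees(np.arctan2(Rb[1,1],Rb[0,1])).round(2),'down err',np.degrees(np.arccos(min(1,-Rb[2,0]))).round(2))
    return s,p,d,R
E
python3 - <<'E'
from h import *
s,p,d,R=st();print(R.round(3))
T=np.array([*(C+U*0+V*.04),.246]);print('to target tool-frame',R.T@(T-p)/.02)
E
```

```text
t 0.1 box xy z mm [-466.4 -476.9  244.7] F box [-0.6  0.   0. ] w 0.0875 j6 -16.5
tool y ang in box 90.67 down err 0.09
[[-0.    -0.256  0.967]
 [ 0.001  0.967  0.256]
 [-1.     0.001 -0.   ]]
to target tool-frame [-0.02824582 25.56849218 23.62208195]
```

>>> step_arm(fingers=1, grip_force=30, steps=[[[0, 0.5, 0.5], 0.11], [[0, 0.9, 0.85], 0], [[0, 0.9, 0.85], 0], [[0, 0.9, 0.85], 0], [[0, 0.9, 0.85], 0], [[0, 0.9, 0.85], 0], [[0, 0.9, 0.85], 0], [[0, 0.9, 0.85], 0], [[0, 0.9, 0.85], 0], [[0, 0.9, 0.85], 0], [[0, 0.9, 0.85], 0], [[0, 0.9, 0.85], 0], [[0, 0.9, 0.85], 0], [[0, 0.9, 0.85], 0], [[0, 0.9, 0.85], 0], [[0, 0.9, 0.85], 0], [[0, 0.9, 0.85], 0], [[0, 0.9, 0.85], 0], [[0, 0.9, 0.85], 0], [[0, 0.9, 0.85], 0]])

```text
time_s: 1.77
tcp_pos: [0.4095, -0.2284, 0.2454]
eef_rot: [126.1, 90.0, 140.3]
contact_force: [-0.5, 0.2, -0.4]
gripper_width: 0.0008
```

```bash
python3 -c "from h import *;st()"
```

```text
t 1.77 box xy z mm [-133.2 -123.9  245.4] F box [-0.4  0.3 -0.4] w 0.0008 j6 -70.8
tool y ang in box 90.01 down err 0.01
```

>>> step_arm(steps=[[[0, 0.9, 0.75], 0], [[0, 0.9, 0.75], 0], [[0, 0.9, 0.75], 0], [[0, 0.9, 0.75], 0], [[0, 0.9, 0.75], 0], [[0, 0.9, 0.75], 0], [[0, 0.9, 0.75], 0], [[0, 0.5, 0.5], 0], [[0, 0.3, 0.2], 0], [[0, 0, 0], 0], [[0, 0, 0], 0], [[0, 0, 0], 0]])

```text
time_s: 2.77
tcp_pos: [0.4894, -0.0635, 0.2455]
eef_rot: [-179.5, 90.0, -165.3]
contact_force: [-0.7, 0.4, -0.1]
gripper_width: 0.0005
```

```bash
python3 -c "from h import *;st()"
```

```text
t 2.77 box xy z mm [-15.3  16.4 245.5] F box [-0.6  0.5 -0.1] w 0.0005 j6 -91.3
tool y ang in box 89.99 down err 0.03
```

>>> step_arm(steps=[[[0, 0.5, 0.5], 0], [[0, 0.5, 0.5], 0], [[0.7, 0, 0], 0], [[0.7, 0, 0], 0], [[0.7, 0, 0], 0], [[0.7, 0, 0], 0], [[0.7, 0, 0], 0], [[0.7, 0, 0], 0], [[0.5, 0, 0], 0], [[0, 0, 0], 0], [[0, 0, 0], 0]])

```text
time_s: 3.68
tcp_pos: [0.5045, -0.0384, 0.1514]
eef_rot: [-165.1, 89.9, -150.9]
contact_force: [0.5, 0.9, 0.0]
gripper_width: 0.0003
```

Run:
```python
from h import *
st()
s=capture('scene');t=capture('top')
z=lambda a:cv2.resize(a,None,fx=3.5,fy=3.5,interpolation=cv2.INTER_CUBIC)
cv2.imwrite('pics/a1.png',z(s[150:300,190:390]));cv2.imwrite('pics/a2.png',z(t[150:290,270:430]))
```

```text
t 3.68 box xy z mm [  5.5  37.  151.4] F box [0.7 0.8 0. ] w 0.0003 j6 -93.8
tool y ang in box 90.02 down err 0.06
```

View pics/a1.png

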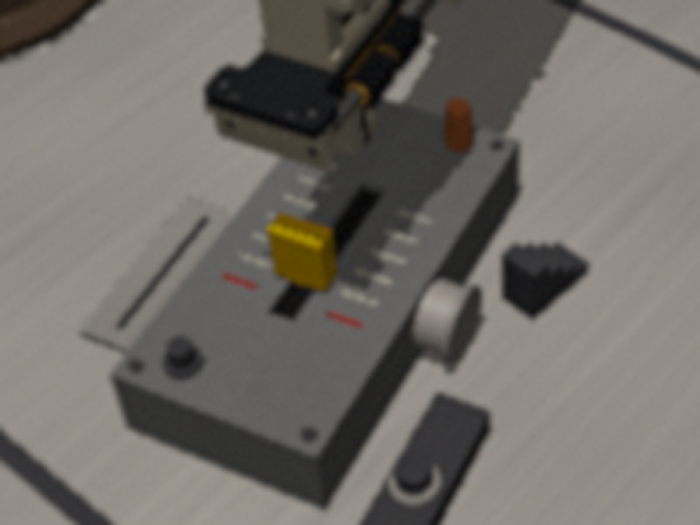

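View pics/a2.png

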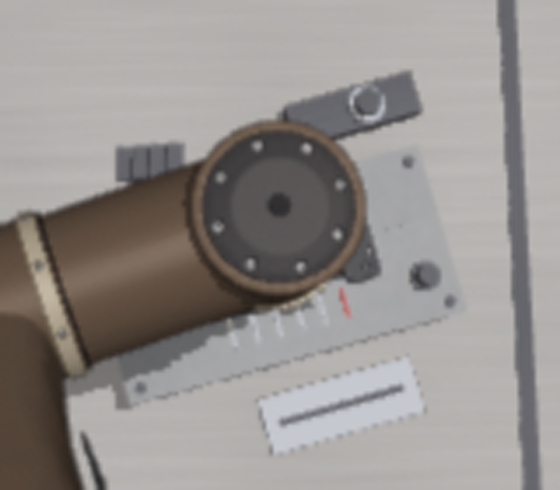

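The lever is still at the first white tick and the bystanders haven't moved. The gripper is above it at about (320,110) in the scene crop. I'll check where the fingertips project.

Run:
```python
from h import *
s,p,d,R=st()
im=cv2.imread('pics/a1.png')
for x,y,c in((.019,0,(0,255,0)),(0,0,(255,0,0)),(-.047,0,(0,0,255)),(.019,.021,(255,255,0)),(.019,-.021,(255,255,0)),(-.047,.096,(0,0,255)),(-.047,-.096,(0,0,255))):
    q=(proj('scene',p+R@np.array([x,y,0]))[0]-[190,150]+.5)*3.5; cv2.circle(im,tuple(int(v) for v in q),4,c,-1)
cv2.imwrite('pics/a3.png',im)
```

```text
t 3.78 box xy z mm [  6.   37.  152.3] F box [0.  0.5 0.3] w 0.0002 j6 -93.8
tool y ang in box 90.03 down err 0.06
```

View pics/a3.png

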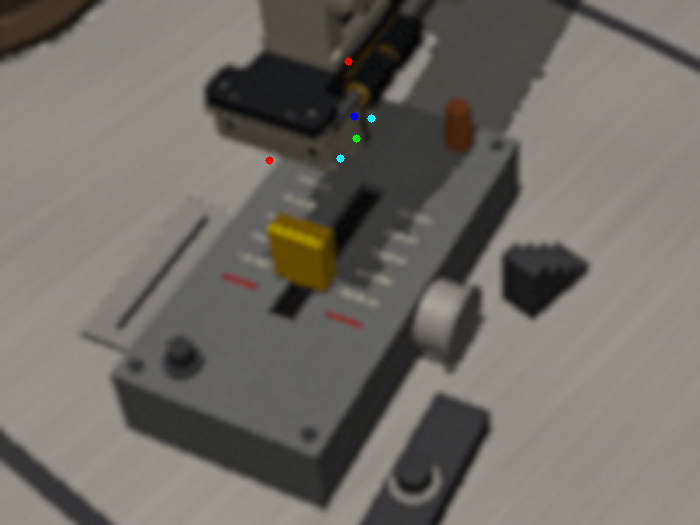

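>>> step_arm(steps=[[[0.5, 0, 0], 0], [[0.5, 0, 0], 0], [[0.5, 0, 0], 0], [[0.5, 0, 0], 0], [[0.4, 0, 0], 0], [[0.2, 0, 0], 0], [[0, -0.3, 0], 0], [[0, -0.3, 0], 0], [[0, 0, 0], 0], [[0, 0, 0], 0]])

```text
time_s: 4.62
tcp_pos: [0.5078, -0.0506, 0.0999]
eef_rot: [-5.3, 90.0, 8.8]
contact_force: [1.1, 0.6, 0.8]
gripper_width: 0.0006
```

```bash
cat > pic.py <<'E'
import sys
from h import *
st()
s=capture('scene')
cv2.imwrite(f'pics/{sys.argv[1]}.png',cv2.resize(s[165:295,210:365],None,fx=4.5,fy=4.5,interpolation=cv2.INTER_CUBIC))
E
python3 pic.py b1
```

```text
t 4.62 box xy z mm [ 5.6 24.5 99.9] F box [1.2 0.3 0.8] w 0.0006 j6 -92.3
tool y ang in box 89.97 down err 0.04
```

View pics/b1.png

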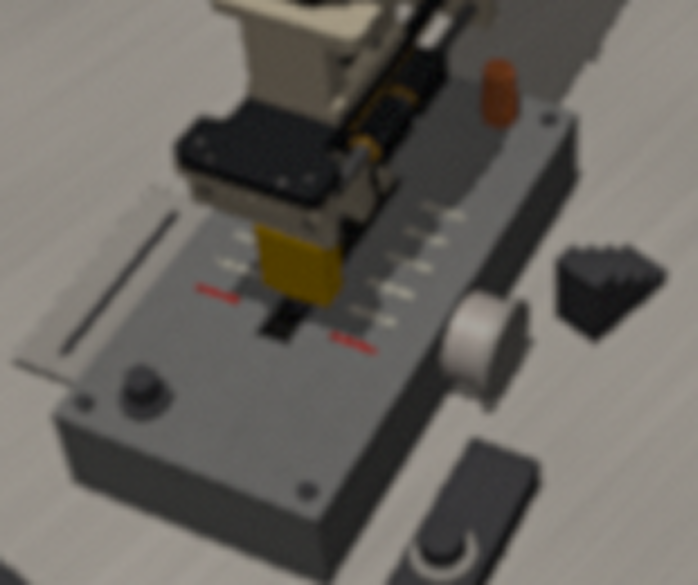

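The finger is behind the lever on its +y side, and the lever hasn't moved. Next I push towards -y.

>>> step_arm(steps=[[[0, -0.2, 0], 0], [[0, -0.2, 0], 0], [[0, -0.2, 0], 0], [[0, -0.2, 0], 0], [[0, -0.1, 0], 0], [[0, -0.1, 0], 0], [[0, -0.1, 0], 0], [[0, -0.1, 0], 0], [[0, 0, 0], 0]])

```text
time_s: 5.42
tcp_pos: [0.5133, -0.0737, 0.0995]
eef_rot: [-166.0, 90.0, -151.9]
contact_force: [-0.8, -0.3, 0.9]
gripper_width: 0.0003
```

```bash
python3 -c "from h import *;st()"
```

```text
t 5.42 box xy z mm [ 5.3  0.7 99.5] F box [-0.8 -0.1  0.9] w 0.0003 j6 -89.4
tool y ang in box 90.0 down err 0.0
```

>>> step_arm(steps=[[[0, -0.1, 0], 0], [[0, -0.1, 0], 0], [[0, -0.1, 0], 0], [[0, -0.1, 0], 0], [[0, 0, 0], 0]])

```text
time_s: 5.83
tcp_pos: [0.5151, -0.081, 0.0995]
eef_rot: [88.3, 90.0, 102.4]
contact_force: [-0.8, 2.1, 0.4]
gripper_width: 0.0004
```

>>> step_arm(steps=[[[0, -0.1, 0], 0], [[0, -0.1, 0], 0], [[0, -0.1, 0], 0], [[0, 0, 0], 0]])

```text
time_s: 6.17
tcp_pos: [0.5169, -0.0876, 0.0996]
eef_rot: [-84.0, 90.0, -69.9]
contact_force: [-0.1, 0.2, -0.1]
gripper_width: 0.0005
```

```bash
python3 pic.py b2
```

```text
t 6.17 box xy z mm [  5.4 -13.6  99.6] F box [-0.   0.2 -0.1] w 0.0005 j6 -87.7
tool y ang in box 90.02 down err 0.03
```

View pics/b2.png

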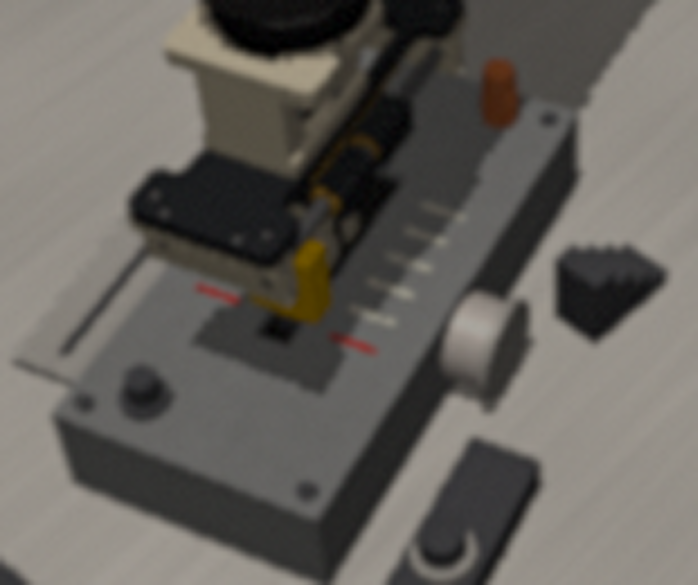

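The lever has snapped towards the red mark. I keep pushing until I feel the hard stop.

>>> step_arm(steps=[[[0, -0.1, 0], 0], [[0, -0.1, 0], 0], [[0, -0.1, 0], 0], [[0, 0, 0], 0]])

```text
time_s: 6.55
tcp_pos: [0.5182, -0.0933, 0.0995]
eef_rot: [-106.2, 90.0, -92.1]
contact_force: [0.4, -0.1, 1.0]
gripper_width: 0.0003
```

```bash
python3 -c "from h import *;st()"
```

```text
t 6.55 box xy z mm [  5.3 -19.5  99.5] F box [ 0.4 -0.2  1. ] w 0.0003 j6 -87.0
tool y ang in box 90.0 down err 0.01
```

>>> step_arm(steps=[[[0, -0.1, 0], 0], [[0, -0.05, 0], 0], [[0, 0, 0], 0]])

```text
time_s: 6.8
tcp_pos: [0.5189, -0.0958, 0.0995]
eef_rot: [72.3, 90.0, 86.5]
contact_force: [-0.2, 0.6, 0.2]
gripper_width: 0.0005
```

```bash
python3 -c "from h import *;st()"
```

```text
t 6.8 box xy z mm [  5.4 -22.1  99.5] F box [-0.1  0.6  0.2] w 0.0005 j6 -86.7
tool y ang in box 90.01 down err 0.01
```

>>> step_arm(steps=[[[0, -0.05, 0], 0], [[0, -0.05, 0], 0], [[0, 0, 0], 0]])

```text
time_s: 7.05
tcp_pos: [0.519, -0.0964, 0.0995]
eef_rot: [84.3, 89.9, 98.5]
contact_force: [-2.5, 10.4, 3.4]
gripper_width: 0.0002
```

```bash
python3 -c "from h import *;st()"
```

```text
t 7.05 box xy z mm [  5.3 -22.7  99.5] F box [ 0.1 10.7  3.4] w 0.0002 j6 -86.5
tool y ang in box 90.0 down err 0.11
```

>>> step_arm(steps=[[[0, -0.06, 0], 0], [[0, 0, 0], 0], [[0, 0, 0], 0]])

```text
time_s: 7.3
tcp_pos: [0.5192, -0.0967, 0.0995]
eef_rot: [83.2, 89.8, 97.4]
contact_force: [-5.0, 16.5, 5.0]
gripper_width: 0.0002
```

```bash
python3 pic.py b3
```

```text
t 7.3 box xy z mm [  5.4 -23.   99.5] F box [-0.8 17.2  5. ] w 0.0002 j6 -86.3
tool y ang in box 90.01 down err 0.16
```

View pics/b3.png

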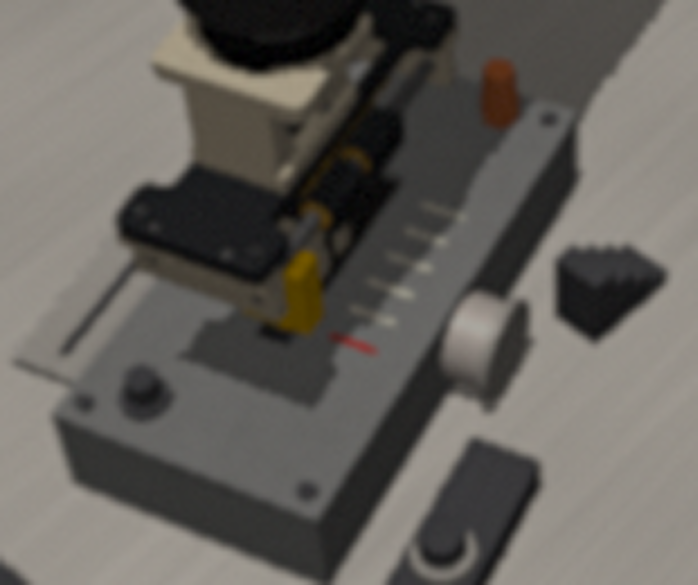

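The lever is hard against the stop at the red mark: 17 N with no movement. Next I back off, go over the top and down to the other side.

>>> step_arm(steps=[[[0, 0.3, 0], 0], [[0, 0.3, 0], 0], [[-0.5, 0, 0], 0], [[-0.5, 0, 0], 0], [[-0.5, 0, 0], 0], [[-0.5, 0, 0], 0], [[-0.5, 0, 0], 0], [[-0.5, 0, 0], 0], [[0, -0.5, 0], 0], [[0, -0.7, 0], 0], [[0, -0.7, 0], 0], [[0, -0.7, 0], 0], [[0, -0.7, 0], 0], [[0, -0.4, 0], 0], [[0, 0, 0], 0], [[0, 0, 0], 0]])

```text
time_s: 8.68
tcp_pos: [0.5346, -0.1594, 0.1593]
eef_rot: [153.7, 90.0, 167.8]
contact_force: [-0.6, -0.4, 0.4]
gripper_width: 0.0004
```

```bash
python3 pic.py b4
```

```text
t 8.68 box xy z mm [  5.  -87.6 159.3] F box [-0.7 -0.3  0.4] w 0.0004 j6 -79.4
tool y ang in box 89.94 down err 0.03
```

View pics/b4.png

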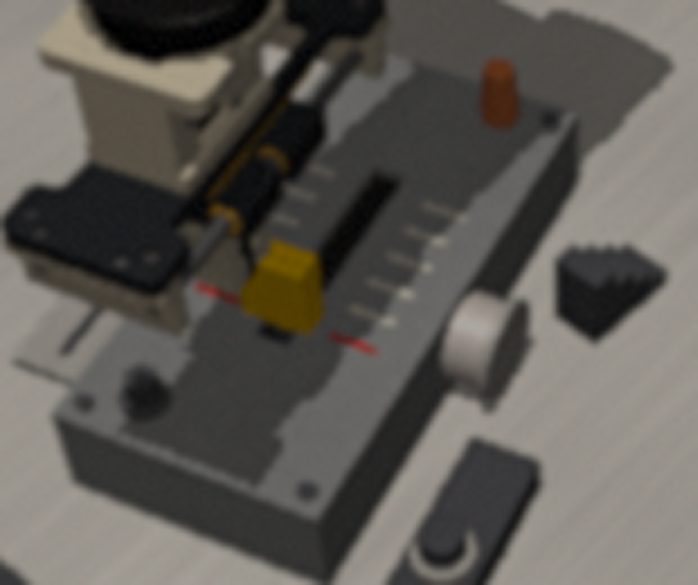

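The lever is sitting at the red mark and the hand is clear on the -y side. I'll descend.

>>> step_arm(steps=[[[0.5, 0, 0], 0], [[0.5, 0, 0], 0], [[0.5, 0, 0], 0], [[0.5, 0, 0], 0], [[0.5, 0, 0], 0], [[0.3, 0, 0], 0], [[0.2, 0, 0], 0], [[0, 0, 0], 0], [[0, 0.1, 0], 0], [[0, 0.1, 0], 0], [[0, 0, 0], 0]])

```text
time_s: 9.65
tcp_pos: [0.5341, -0.1548, 0.1001]
eef_rot: [-13.9, 89.9, 0.2]
contact_force: [-0.0, -0.4, -0.3]
gripper_width: 0.0002
```

```bash
python3 pic.py b5
```

```text
t 9.65 box xy z mm [  5.7 -83.  100.1] F box [-0.1 -0.4 -0.3] w 0.0002 j6 -79.8
tool y ang in box 90.03 down err 0.05
```

View pics/b5.png

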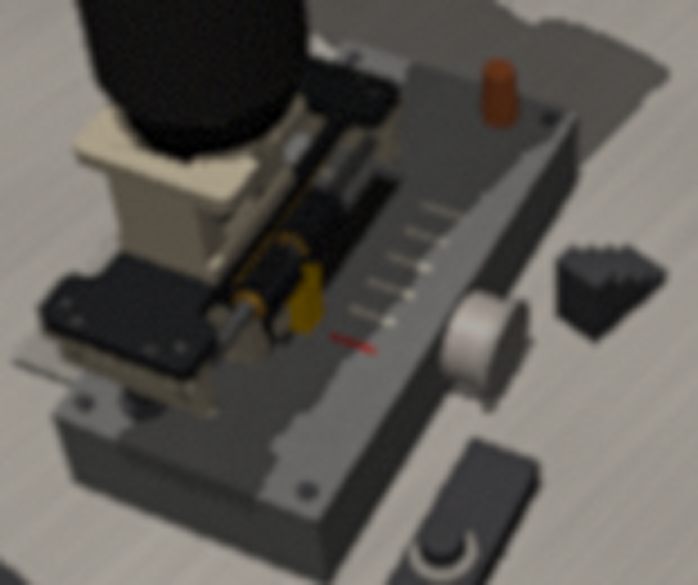

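>>> step_arm(steps=[[[0, 0.05, 0], 0], [[0, 0.05, 0], 0], [[0, 0.05, 0], 0], [[0, 0.05, 0], 0], [[0, 0, 0], 0]])

```text
time_s: 10.12
tcp_pos: [0.5328, -0.151, 0.0996]
eef_rot: [12.5, 90.0, 26.7]
contact_force: [-0.5, 0.5, 0.1]
gripper_width: 0.0005
```

>>> step_arm(steps=[[[0, 0.05, 0], 0], [[0, 0.05, 0], 0], [[0, 0, 0], 0]])

```text
time_s: 10.37
tcp_pos: [0.5323, -0.1491, 0.0995]
eef_rot: [159.3, 90.0, 173.5]
contact_force: [0.1, -1.2, -0.4]
gripper_width: -0.0001
```

```bash
python3 -c "from h import *;st()"
```

```text
t 10.37 box xy z mm [  5.3 -77.1  99.5] F box [-0.2 -1.2 -0.4] w -0.0001 j6 -80.5
tool y ang in box 90.02 down err 0.0
```

>>> step_arm(steps=[[[0, 0.05, 0], 0], [[0, 0.05, 0], 0], [[0, 0, 0], 0]])

```text
time_s: 10.62
tcp_pos: [0.532, -0.1476, 0.0996]
eef_rot: [-89.8, 90.0, -75.6]
contact_force: [0.9, -3.7, -0.9]
gripper_width: 0.0005
```

>>> step_arm(steps=[[[0, 0.05, 0], 0], [[0, 0.05, 0], 0], [[0, 0, 0], 0]])

```text
time_s: 10.87
tcp_pos: [0.5315, -0.146, 0.0996]
eef_rot: [-88.2, 90.0, -74.0]
contact_force: [0.8, -3.4, -1.4]
gripper_width: 0.0003
```

>>> step_arm(steps=[[[0, 0.05, 0], 0], [[0, 0.05, 0], 0], [[0, 0, 0], 0]])

```text
time_s: 11.12
tcp_pos: [0.531, -0.1438, 0.0996]
eef_rot: [-85.4, 90.0, -71.2]
contact_force: [1.5, -2.8, -0.9]
gripper_width: 0.0003
```

>>> step_arm(steps=[[[0, 0.05, 0], 0], [[0, 0.05, 0], 0], [[0, 0, 0], 0]])

```text
time_s: 11.37
tcp_pos: [0.5303, -0.1413, 0.0995]
eef_rot: [89.7, 90.0, 103.9]
contact_force: [1.2, -1.0, -0.2]
gripper_width: 0.0005
```

```bash
python3 pic.py b6
```

```text
t 11.37 box xy z mm [  5.3 -69.   99.5] F box [ 0.9 -1.3 -0.2] w 0.0005 j6 -81.4
tool y ang in box 90.01 down err 0.01
```

View pics/b6.png

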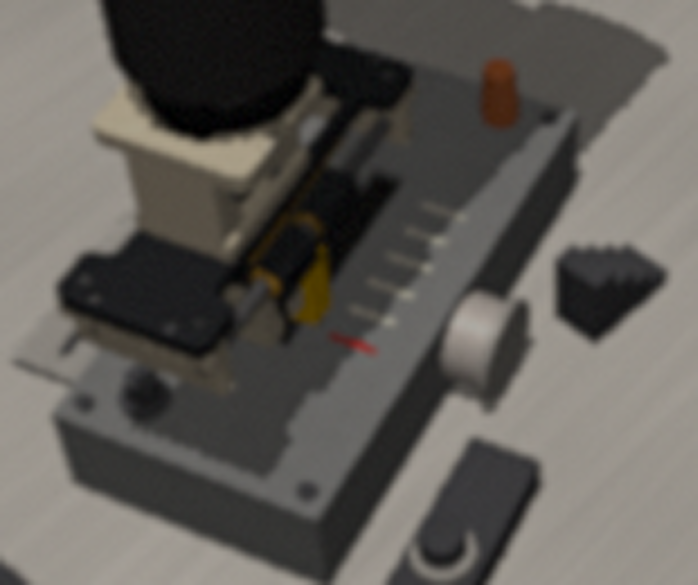

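>>> step_arm(steps=[[[0, 0.05, 0], 0], [[0, 0.05, 0], 0], [[0, 0, 0], 0]])

```text
time_s: 11.67
tcp_pos: [0.5298, -0.1392, 0.0995]
eef_rot: [99.2, 90.0, 113.4]
contact_force: [0.2, -0.0, -0.7]
gripper_width: 0.0004
```

```bash
python3 pic.py b7
```

```text
t 11.67 box xy z mm [  5.3 -66.9  99.5] F box [ 0.2 -0.1 -0.7] w 0.0004 j6 -81.6
tool y ang in box 90.02 down err 0.02
```

View pics/b7.png

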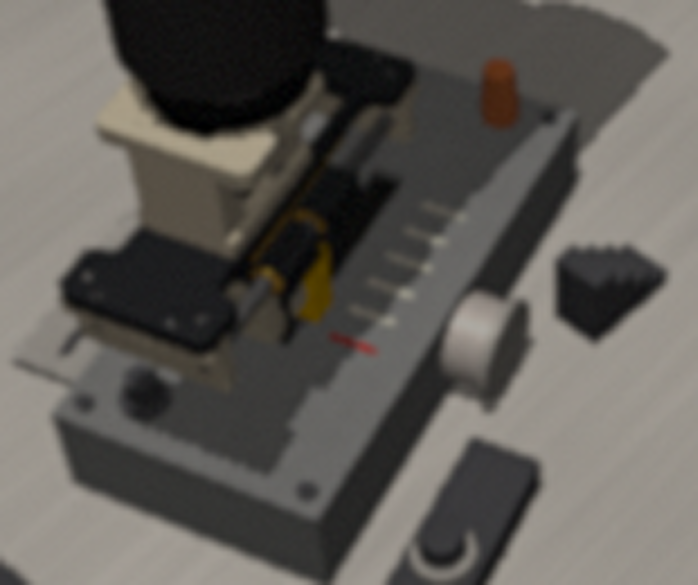

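>>> step_arm(steps=[[[0, 0.05, 0], 0], [[0, 0.05, 0], 0], [[0, 0, 0], 0]])

```text
time_s: 11.97
tcp_pos: [0.5293, -0.1373, 0.0995]
eef_rot: [100.5, 90.0, 114.6]
contact_force: [-0.5, 0.2, -0.4]
gripper_width: 0.0007
```

```bash
python3 pic.py b8
```

```text
t 11.97 box xy z mm [  5.3 -64.9  99.5] F box [-0.4  0.3 -0.4] w 0.0007 j6 -81.8
tool y ang in box 90.02 down err 0.01
```

View pics/b8.png

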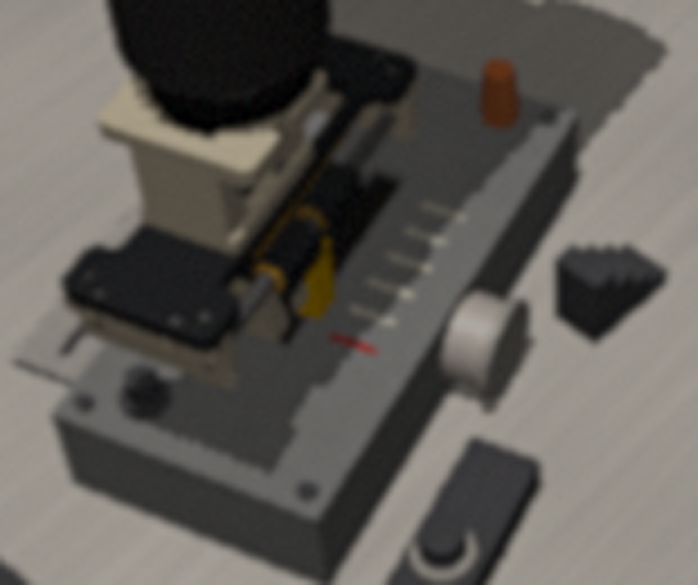

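```bash
cat > lev.py <<'E'
from h import *
import sys
# lowest point of yellow at its +x (right) edge: -y face bottom right corner, box x=20,z=64
def meas(im):
    h=cv2.cvtColor(im,cv2.COLOR_BGR2HSV);m=cv2.inRange(h,(20,140,40),(35,255,255))
    m[:160]=0;m[300:]=0;m[:,:200]=0;m[:,380:]=0
    ys,xs=np.nonzero(m); return m.sum()//255,xs.max(),xs.min(),ys.max(),ys.min(),xs[ys==ys.max()]
for f in sys.argv[1:]:
    b=cv2.imread(f'pics/{f}.png'); b=cv2.resize(b,(155,130),interpolation=cv2.INTER_AREA)
    full=np.zeros((400,640,3),np.uint8);full[165:295,210:365]=b
    print(f,meas(full))
for q in (0,.01,.02,.03,.04,.05,.06,.07):
    xy=C+U*.020+V*(-.05+q-.009);xb=C+U*.020+V*(-.05+q+.009)
    print(q,'front bottom',proj('scene',[*xy,.064]).round(1),'back bottom',proj('scene',[*xb,.064]).round(1),'back top',proj('scene',[*xb,.11]).round(1))
E
python3 lev.py scz b1 b3 b4 b5 b6 b7 b8
```

```text
scz (np.uint64(330), np.int64(285), np.int64(266), np.int64(232), np.int64(211), array([278, 279, 280, 281, 282]))
b1 (np.uint64(246), np.int64(301), np.int64(267), np.int64(232), np.int64(184), array([278, 279, 280, 281, 282]))
b3 (np.uint64(154), np.int64(291), np.int64(271), np.int64(238), np.int64(198), array([273, 274, 275, 276, 277, 278]))
b4 (np.uint64(298), np.int64(281), np.int64(257), np.int64(238), np.int64(198), array([272, 273, 274, 275, 276, 277, 278]))
b5 (np.uint64(108), np.int64(281), np.int64(263), np.int64(238), np.int64(217), array([274, 275, 276, 277, 278]))
b6 (np.uint64(93), np.int64(283), np.int64(266), np.int64(236), np.int64(212), array([275, 276, 277, 278, 279, 280]))
b7 (np.uint64(98), np.int64(283), np.int64(267), np.int64(236), np.int64(212), array([279]))
b8 (np.uint64(98), np.int64(283), np.int64(267), np.int64(235), np.int64(211), array([277, 279, 280]))
0 front bottom [[278.8 239.6]] back bottom [[282.7 234.1]] back top [[280.9 220.6]]
0.01 front bottom [[281.  236.5]] back bottom [[284.9 231. ]] back top [[283.1 217.6]]
0.02 front bottom [[283.2 233.5]] back bottom [[287.  228.1]] back top [[285.3 214.6]]
0.03 front bottom [[285.3 230.4]] back bottom [[289.  225.1]] back top [[287.4 211.6]]
0.04 front bottom [[287.4 227.5]] back bottom [[291.1 222.2]] back top [[289.5 208.7]]
0.05 front bottom [[289.5 224.5]] back bottom [[293.1 219.3]] back top [[291.6 205.8]]
0.06 front bottom [[291.5 221.6]] back bottom [[295.1 216.4]] back top [[293.7 202.9]]
0.07 front bottom [[293.5 218.7]] back bottom [[297.1 213.6]] back top [[295.8 200.1]]
```

>>> step_arm(steps=[[[0, 0.05, 0], 0], [[0, 0.05, 0], 0], [[0, 0, 0], 0]])

```text
time_s: 12.27
tcp_pos: [0.5289, -0.1355, 0.0995]
eef_rot: [97.7, 90.0, 111.9]
contact_force: [0.8, 1.6, -0.6]
gripper_width: 0.0008
```

```bash
python3 pic.py b9; python3 lev.py b9|head -1
```

```text
t 12.27 box xy z mm [  5.3 -63.   99.5] F box [ 1.2  1.3 -0.6] w 0.0008 j6 -82.0
tool y ang in box 90.02 down err 0.01
b9 (np.uint64(102), np.int64(284), np.int64(267), np.int64(234), np.int64(210), array([277, 278, 279, 280, 281]))
```

Run:
```python
from h import *
for i in range(3):
    s=capture('scene');st()
h=s[185:250,240:330]
cv2.imwrite('pics/b10.png',cv2.convertScaleAbs(cv2.resize(h,None,fx=8,fy=8,interpolation=cv2.INTER_CUBIC),alpha=1.8))
```

```text
t 12.37 box xy z mm [  5.4 -63.1  99.5] F box [ 0.3  0.2 -0.5] w 0.001 j6 -82.0
tool y ang in box 90.02 down err 0.01
t 12.42 box xy z mm [  5.3 -63.1  99.6] F box [-0.4  0.1  0.1] w 0.0006 j6 -82.0
tool y ang in box 90.02 down err 0.0
t 12.47 box xy z mm [  5.3 -63.1  99.6] F box [-0.1 -0.1  0.1] w 0.0004 j6 -82.0
tool y ang in box 90.02 down err 0.0
```

View pics/b10.png

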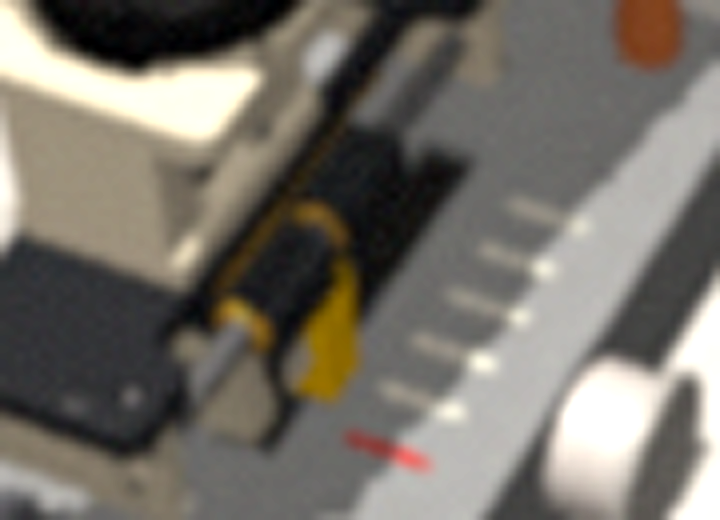

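>>> step_arm(steps=[[[0, 0.05, 0], 0], [[0, 0.05, 0], 0], [[0, 0, 0], 0]])

```text
time_s: 12.72
tcp_pos: [0.5284, -0.1336, 0.0996]
eef_rot: [72.6, 90.0, 86.8]
contact_force: [0.3, 0.5, 0.4]
gripper_width: 0.0005
```

```bash
python3 pic.py b11; python3 lev.py b11|head -1
```

```text
t 12.72 box xy z mm [  5.3 -61.1  99.6] F box [0.4 0.4 0.4] w 0.0005 j6 -82.2
tool y ang in box 90.02 down err 0.0
b11 (np.uint64(103), np.int64(285), np.int64(268), np.int64(232), np.int64(210), array([279, 280, 281, 282]))
```

>>> step_arm(steps=[[[0, 0.05, 0], 0], [[0, 0.05, 0], 0], [[0, 0, 0], 0]])

```text
time_s: 13.02
tcp_pos: [0.5279, -0.1317, 0.0996]
eef_rot: [136.0, 90.0, 150.2]
contact_force: [-0.3, -0.1, 0.4]
gripper_width: 0.0007
```

```bash
python3 pic.py b12; python3 lev.py b12|head -1
```

```text
t 13.02 box xy z mm [  5.3 -59.1  99.6] F box [-0.3 -0.1  0.4] w 0.0007 j6 -82.5
tool y ang in box 90.02 down err 0.0
b12 (np.uint64(88), np.int64(285), np.int64(271), np.int64(232), np.int64(209), array([279, 280, 281, 282]))
```

>>> step_arm(steps=[[[0, 0.05, 0], 0], [[0, 0.05, 0], 0], [[0, 0, 0], 0]])

```text
time_s: 13.32
tcp_pos: [0.5274, -0.1297, 0.0996]
eef_rot: [138.9, 90.0, 153.1]
contact_force: [0.4, 0.8, 0.7]
gripper_width: 0.0002
```

```bash
python3 pic.py b13; python3 lev.py b13|head -1
```

```text
t 13.32 box xy z mm [  5.3 -57.1  99.6] F box [0.6 0.7 0.7] w 0.0002 j6 -82.7
tool y ang in box 90.02 down err 0.0
b13 (np.uint64(94), np.int64(285), np.int64(271), np.int64(232), np.int64(209), array([279, 280, 281, 282, 283]))
```

Click 1: the lever is at the first notch and has separated from the finger. On to click 2.

>>> step_arm(steps=[[[0, 0.05, 0], 0], [[0, 0.05, 0], 0], [[0, 0.05, 0], 0], [[0, 0.05, 0], 0], [[0, 0, 0], 0]])

```text
time_s: 13.78
tcp_pos: [0.5267, -0.1266, 0.0997]
eef_rot: [-88.1, 89.9, -74.0]
contact_force: [1.5, -4.0, -1.6]
gripper_width: 0.0005
```

>>> step_arm(steps=[[[0, 0.05, 0], 0], [[0, 0.05, 0], 0], [[0, 0.05, 0], 0], [[0, 0, 0], 0]])

```text
time_s: 14.12
tcp_pos: [0.5258, -0.1234, 0.0996]
eef_rot: [-90.4, 90.0, -76.3]
contact_force: [0.2, -1.5, -0.0]
gripper_width: 0.0003
```

```bash
python3 pic.py b14; python3 lev.py b14|head -1
```

```text
t 14.12 box xy z mm [  5.3 -50.5  99.6] F box [-0.2 -1.5 -0. ] w 0.0003 j6 -83.5
tool y ang in box 90.01 down err 0.02
b14 (np.uint64(88), np.int64(286), np.int64(270), np.int64(230), np.int64(207), array([279, 280, 281, 282, 283, 284]))
```

>>> step_arm(steps=[[[0, 0.05, 0], 0], [[0, 0.05, 0], 0], [[0, 0, 0], 0], [[0, 0, 0], 0]])

```text
time_s: 14.5
tcp_pos: [0.5252, -0.1208, 0.0996]
eef_rot: [77.8, 90.0, 92.0]
contact_force: [1.1, -1.0, -0.4]
gripper_width: 0.0007
```

```bash
python3 pic.py b15; python3 lev.py b15|head -1
```

```text
t 14.5 box xy z mm [  5.4 -47.9  99.6] F box [ 0.8 -1.3 -0.4] w 0.0007 j6 -83.7
tool y ang in box 90.02 down err 0.02
b15 (np.uint64(92), np.int64(287), np.int64(272), np.int64(230), np.int64(206), array([283, 284]))
```

>>> step_arm(steps=[[[0, 0.05, 0], 0], [[0, 0.05, 0], 0], [[0, 0, 0], 0], [[0, 0, 0], 0]])

```text
time_s: 14.88
tcp_pos: [0.5247, -0.1189, 0.0995]
eef_rot: [88.8, 90.0, 103.0]
contact_force: [-0.1, -0.1, -0.0]
gripper_width: 0.0006
```

```bash
python3 pic.py b16; python3 lev.py b16|head -1
```

```text
t 14.88 box xy z mm [  5.3 -45.9  99.5] F box [-0.1 -0.1 -0. ] w 0.0006 j6 -83.9
tool y ang in box 90.02 down err 0.02
b16 (np.uint64(88), np.int64(287), np.int64(274), np.int64(229), np.int64(205), array([281, 282, 283, 284, 285]))
```

>>> step_arm(steps=[[[0, 0.05, 0], 0], [[0, 0.05, 0], 0], [[0, 0, 0], 0], [[0, 0, 0], 0]])

```text
time_s: 15.27
tcp_pos: [0.5243, -0.1171, 0.0996]
eef_rot: [76.0, 90.0, 90.2]
contact_force: [-0.3, 0.2, 0.3]
gripper_width: 0.0006
```

```bash
python3 pic.py b17; python3 lev.py b17|head -1
```

```text
t 15.27 box xy z mm [  5.4 -44.1  99.6] F box [-0.2  0.3  0.3] w 0.0006 j6 -84.1
tool y ang in box 90.02 down err 0.01
b17 (np.uint64(90), np.int64(288), np.int64(272), np.int64(228), np.int64(205), array([281, 282, 283, 284, 285]))
```

>>> step_arm(steps=[[[0, 0.05, 0], 0], [[0, 0, 0], 0], [[0, 0, 0], 0], [[0, 0, 0], 0]])

```text
time_s: 15.65
tcp_pos: [0.524, -0.1162, 0.0995]
eef_rot: [64.8, 90.0, 78.9]
contact_force: [0.1, 0.1, 0.3]
gripper_width: 0.0005
```

```bash
python3 pic.py b18; python3 lev.py b18|head -1
```

```text
t 15.65 box xy z mm [  5.4 -43.2  99.5] F box [0.1 0.  0.3] w 0.0005 j6 -84.3
tool y ang in box 90.02 down err 0.0
b18 (np.uint64(99), np.int64(288), np.int64(273), np.int64(228), np.int64(204), array([281, 282, 283, 284, 285]))
```

>>> step_arm(steps=[[[0, 0.05, 0], 0], [[0, 0.05, 0], 0], [[0, 0, 0], 0], [[0, 0, 0], 0]])

```text
time_s: 16.03
tcp_pos: [0.5236, -0.1143, 0.0996]
eef_rot: [4.2, 90.0, 18.4]
contact_force: [0.0, -1.1, -0.1]
gripper_width: 0.0002
```

```bash
python3 pic.py b19; python3 lev.py b19|head -1
```

```text
t 16.03 box xy z mm [  5.4 -41.1  99.6] F box [-0.3 -1.1 -0.1] w 0.0002 j6 -84.5
tool y ang in box 90.03 down err 0.0
b19 (np.uint64(94), np.int64(289), np.int64(274), np.int64(226), np.int64(206), array([283, 284, 285, 286, 287]))
```

>>> step_arm(steps=[[[0, 0.05, 0], 0], [[0, 0.05, 0], 0], [[0, 0, 0], 0], [[0, 0, 0], 0]])

```text
time_s: 16.42
tcp_pos: [0.523, -0.1124, 0.0996]
eef_rot: [-44.8, 90.0, -30.7]
contact_force: [0.2, 0.6, -0.2]
gripper_width: 0.0005
```

```bash
python3 pic.py b20; python3 lev.py b20|head -1
```

```text
t 16.42 box xy z mm [  5.3 -39.1  99.6] F box [ 0.3  0.5 -0.2] w 0.0005 j6 -84.7
tool y ang in box 90.02 down err 0.0
b20 (np.uint64(92), np.int64(290), np.int64(275), np.int64(226), np.int64(203), array([283, 284, 285, 286, 287]))
```

Click 2: the lever is at 0.040 (bottom row 226 px, which matches the prediction). The snaps came at TCP y ≈ -62 and -42, so I expect the third near -22.

>>> step_arm(steps=[[[0, 0.05, 0], 0], [[0, 0.05, 0], 0], [[0, 0.05, 0], 0], [[0, 0.05, 0], 0], [[0, 0.05, 0], 0], [[0, 0, 0], 0]])

```text
time_s: 16.97
tcp_pos: [0.522, -0.1082, 0.0997]
eef_rot: [-93.5, 89.9, -79.3]
contact_force: [1.2, -5.6, -1.8]
gripper_width: 0.0006
```

>>> step_arm(steps=[[[0, 0.05, 0], 0], [[0, 0.05, 0], 0], [[0, 0.05, 0], 0], [[0, 0.05, 0], 0], [[0, 0, 0], 0]])

```text
time_s: 17.38
tcp_pos: [0.5209, -0.104, 0.0996]
eef_rot: [-99.5, 90.0, -85.4]
contact_force: [1.8, -1.2, -0.5]
gripper_width: 0.0003
```

```bash
python3 pic.py c1; python3 lev.py c1|head -1
```

```text
t 17.38 box xy z mm [  5.3 -30.5  99.6] F box [ 1.5 -1.6 -0.5] w 0.0003 j6 -85.8
tool y ang in box 90.01 down err 0.02
c1 (np.uint64(81), np.int64(290), np.int64(276), np.int64(224), np.int64(201), array([284, 285, 286, 287, 288]))
```

>>> step_arm(steps=[[[0, 0.05, 0], 0], [[0, 0.05, 0], 0], [[0, 0.05, 0], 0], [[0, 0, 0], 0], [[0, 0, 0], 0]])

```text
time_s: 17.85
tcp_pos: [0.52, -0.1004, 0.0995]
eef_rot: [87.7, 90.0, 101.9]
contact_force: [-0.0, 0.2, -1.0]
gripper_width: -0.0
```

```bash
python3 pic.py c2; python3 lev.py c2|head -1
```

```text
t 17.85 box xy z mm [  5.3 -26.8  99.5] F box [ 0.   0.2 -1. ] w -0.0 j6 -86.1
tool y ang in box 90.02 down err 0.03
c2 (np.uint64(89), np.int64(291), np.int64(277), np.int64(223), np.int64(200), array([284, 285, 286, 287, 288, 289]))
```

>>> step_arm(steps=[[[0, 0.05, 0], 0], [[0, 0.05, 0], 0], [[0, 0, 0], 0], [[0, 0, 0], 0], [[0, 0, 0], 0]])

```text
time_s: 18.32
tcp_pos: [0.5196, -0.0987, 0.0996]
eef_rot: [70.2, 90.0, 84.4]
contact_force: [0.5, -0.4, 0.2]
gripper_width: 0.0003
```

```bash
python3 pic.py c3; python3 lev.py c3|head -1
```

```text
t 18.32 box xy z mm [  5.4 -25.1  99.6] F box [ 0.4 -0.5  0.2] w 0.0003 j6 -86.3
tool y ang in box 90.02 down err 0.01
c3 (np.uint64(83), np.int64(292), np.int64(276), np.int64(223), np.int64(199), array([286, 287, 288, 289]))
```

>>> step_arm(steps=[[[0, 0.05, 0], 0], [[0, 0.05, 0], 0], [[0, 0, 0], 0], [[0, 0, 0], 0], [[0, 0, 0], 0]])

```text
time_s: 18.78
tcp_pos: [0.5191, -0.0968, 0.0996]
eef_rot: [96.1, 90.0, 110.3]
contact_force: [0.4, -0.1, 0.4]
gripper_width: 0.0003
```

```bash
python3 pic.py c4; python3 lev.py c4|head -1
```

```text
t 18.78 box xy z mm [  5.3 -23.1  99.6] F box [ 0.3 -0.2  0.4] w 0.0003 j6 -86.6
tool y ang in box 90.02 down err 0.0
c4 (np.uint64(89), np.int64(292), np.int64(279), np.int64(222), np.int64(198), array([285, 286, 287, 288, 289]))
```

View pics/c4.png

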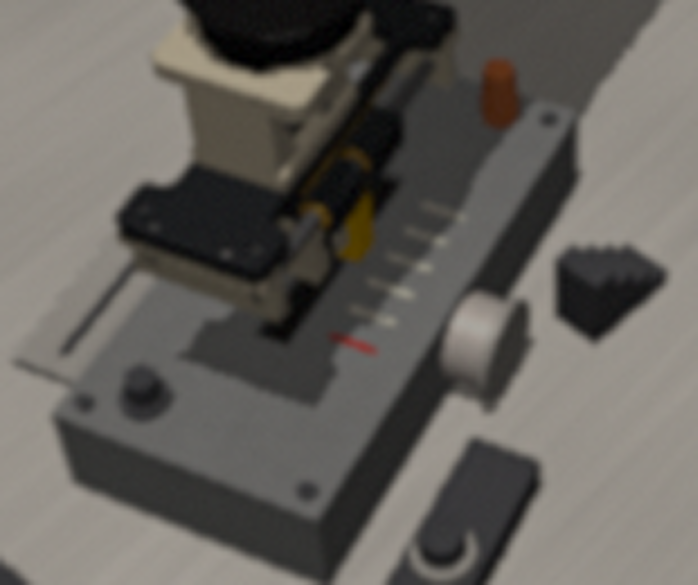

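>>> step_arm(steps=[[[0, 0.05, 0], 0], [[0, 0.03, 0], 0], [[0, 0, 0], 0], [[0, 0, 0], 0], [[0, 0, 0], 0], [[0, 0, 0], 0]])

```text
time_s: 19.33
tcp_pos: [0.5188, -0.0953, 0.0996]
eef_rot: [10.2, 90.0, 24.4]
contact_force: [1.0, -0.7, 0.5]
gripper_width: 0.0003
```

```bash
python3 pic.py c5; python3 lev.py c5|head -1; python3 pic.py c6; python3 lev.py c6|head -1
```

```text
t 19.33 box xy z mm [  5.3 -21.6  99.6] F box [ 0.8 -0.9  0.5] w 0.0003 j6 -86.7
tool y ang in box 90.02 down err 0.0
c5 (np.uint64(89), np.int64(293), np.int64(282), np.int64(220), np.int64(198), array([287, 288, 289, 290, 291]))
t 19.38 box xy z mm [  5.3 -21.6  99.6] F box [0.2 0.4 0.9] w 0.0006 j6 -86.7
tool y ang in box 90.02 down err 0.0
c6 (np.uint64(86), np.int64(294), np.int64(282), np.int64(220), np.int64(198), array([287, 288, 289, 290, 291]))
```

The lever is now at the third notch: bottom row 220, xmax 293 to 294, as predicted. I back away and lift.

>>> step_arm(steps=[[[0, -0.2, 0], 0], [[0, -0.4, 0], 0], [[0, -0.4, 0], 0], [[0, 0, 0], 0], [[-0.6, 0, 0], 0], [[-0.7, 0, 0], 0], [[-0.7, 0, 0], 0], [[-0.7, 0, 0], 0], [[-0.7, 0, 0], 0], [[-0.7, 0, 0], 0], [[-0.7, 0, 0], 0], [[-0.3, -0.7, -0.7], 0], [[0, -0.9, -0.8], 0], [[0, -0.9, -0.8], 0], [[0, -0.9, -0.8], 0], [[0, -0.9, -0.8], 0], [[0, -0.9, -0.8], 0], [[0, -0.9, -0.8], 0], [[0, -0.9, -0.8], 0], [[0, 0, 0], 0]])

```text
time_s: 21.1
tcp_pos: [0.4339, -0.284, 0.2015]
eef_rot: [174.1, 90.0, -171.9]
contact_force: [0.2, 0.1, -0.2]
gripper_width: 0.0006
```

```bash
python3 pic.py d1
python3 - <<'E'
from h import *
t=capture('top')
cv2.imwrite('pics/d2.png',cv2.resize(t[180:285,280:415],None,fx=5.5,fy=5.5,interpolation=cv2.INTER_CUBIC))
E
```

```text
t 21.1 box xy z mm [-123.1 -183.7  201.5] F box [ 0.2  0.  -0.2] w 0.0006 j6 -64.5
tool y ang in box 89.86 down err 0.05
```

View pics/d1.png

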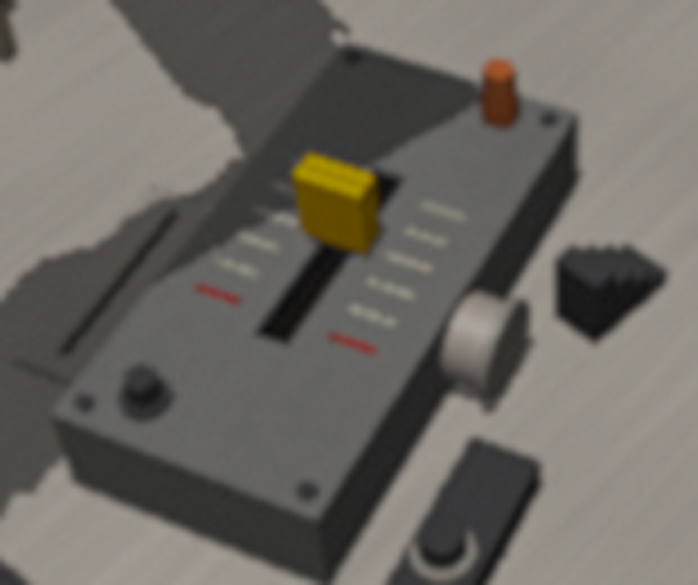

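View pics/d2.png

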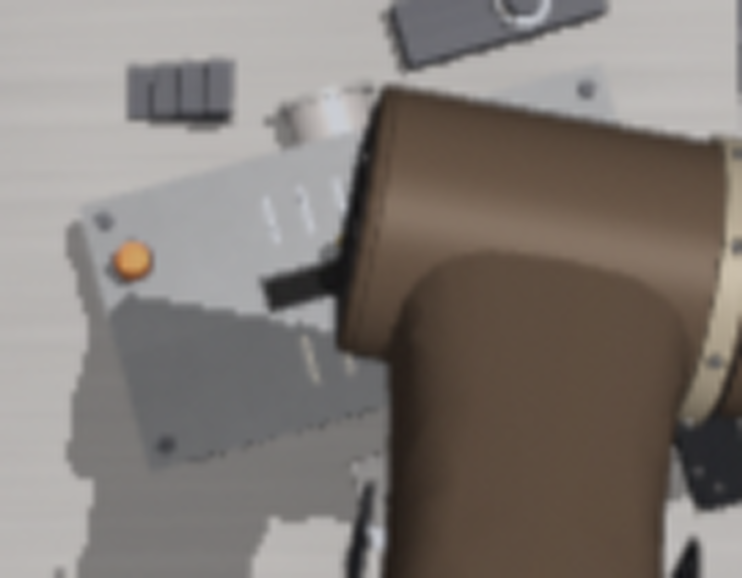

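The lever stands at the third white tick, and the bystanders in view are unmoved. One numeric check, then I hand in.

Run:
```python
from h import *
for nm,uv in(('start',(297,228)),('end',(336,175))):
    p=onz('scene',(np.array([uv])+.5)/4.5-.5+[210,165],.11)[0,:2]; print(nm,((p-C)@V+.05).round(4))
st(); print(close_job())
```

```text
start 0.0182
end 0.0584
t 21.2 box xy z mm [-121.4 -182.4  201.5] F box [ 0.7 -0.   0.1] w 0.0003 j6 -64.7
tool y ang in box 89.88 down err 0.01
the job is handed in; nothing more can be done
None
```

I set the damper to the third click and handed the job in at about 21 s of the 58 s allowed.

- **Shutting:** With the fingers closed, I pushed the lever towards the red mark using their outside. It stopped hard there, at 17 N with no further movement.
- **Opening:** I lifted over to the other side and pushed back in small steps of 1 mm or so. It clicked at the first, second and third notches. I stopped as the third click settled, backed off and lifted clear.
- **Final position:** The last scene picture puts the lever at about 0.058 m. The same measurement read 0.018 m at the start, when the lever was in the 0.020 m notch. That 2 mm offset puts it in the 0.060 m notch, and I saw no sign that it went past.
- **Other checks:** The wrist force was about zero at the end. The nozzle, nut, step block and strap clamp looked unmoved.
- **Not fully checked:** In the last top view the arm hid the lever, so the final position comes from the scene camera alone. The coupon was mostly in shadow. I did not check the spray can or brush again, but the hand went nowhere near the can and passed well above the table near the brush.
- **Less certain:** The snaps were soft, with the lever staying close to the finger. I therefore counted the clicks from lever position in the pictures more than from sharp drops in force.

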